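# Swing the bench magnifier over the brass flange

## Task

Swing the bench magnifier round on its post, by its orange knob, until its lens stands over the middle of the brass flange, ready for inspection, and let go. Leave the flange where it lies.

Things in the scene. Friction and masses are not known exactly. Their poses are not given: they have to be found in the camera images.
- brass_flange: The part to inspect: yellow brass pipe flange lying loose and flat on the bench, a disc 70 mm across, 10 mm thick, with a central hub 37 mm across, 30 mm high overall. Origin: centre of its underside, z up. Beside it under the magnifier's sweep, in any order, lie a grey steel flange of the same shape and a black rubber castor wheel: not these.
- lens (a point): Centre of the magnifier's round clear lens (98 mm across) in a white ring 120 mm across on a white horizontal swing arm, 166 mm above the bench; the ring spans heights 154 to 180 mm and clears the parts. It lies 200 mm from the post's axis, on the line from that axis to the knob. The flange lies at that distance from the axis too, within 12 mm.
- knob (a point): Grip point of the orange upright round knob (20 mm diameter) at the tip of the swing arm, 270 mm from the post's axis: on the knob's centre line, 210 mm above the bench. The knob's side is free from 176 to 232 mm (its top); the lens ring's edge is 10 mm from it, top at 180 mm. Rigid with the arm; being round, it may turn between the fingers.
- post_axis (a point): Point on the arm's vertical hinge axis, at the fixed steel post beyond the parts, 166 mm above the bench (hub 40 mm across, top at 190 mm). The arm swings level about it, 83 degrees either way of pointing about at the robot (-x, within 7 degrees). It starts swung out to +y of the parts. Light friction, about 0.5 N at the knob: it stays where it is left.

How it is judged (in metres and radians):
At the end, for the whole second after the job is handed in: The centre of the lens is within 20 mm, seen from above, of the centre of the brass flange, and stays there (horizontal distance between lens and brass_flange below 0.02 m); the robot touches nothing.
It fails at once if the brass flange is moved more than 15 mm (distance of brass_flange from where it was at the start of the episode above 0.015 m).
It also fails if it takes over 42 s, if anything falls off the work surface, if the arm or the gripper's body presses on something with over 40 N, if the wrist force passes 120 N, or if a joint passes its speed limit or range.

## Robot

A 6-joint arm with a two-finger parallel gripper is mounted at the origin on the work surface. World frame = base frame: x ahead of the robot, y to its left, z up, the work surface at z = 0. Lengths are in m, angles in degrees, forces in N, time in s.
With the tool pointing down it reaches from about 0.275 to 0.85 m from the base axis. Payload 5.2 kg.
Tool frame: the origin (TCP) lies at the very end of the fingers, on their centre line; the grasp point (between the pads) lies grasp_offset behind it (grasp_offset is the distance from the TCP to the grasp point, in m); z points along the fingers, y is the direction in which the jaws open and shut (so a half turn about z gives the same grasp; the last joint's range is limited). The gripper opens to 85 mm and grips with 20 to 120 N. Pads are 22 mm wide; open, the fingers measure 114 mm over their backs; the gripper's body (76 mm by 85 mm) begins 54 mm behind the grasp point. The pads swing forward as they close: fully open they stand 13 mm farther back than shut.
Start: joints at [57.307, 14.817, 87.949, -0, 77.235, -11.62], TCP at [0.198, 0.513, 0.231] pointing down, gripper open.
Joint ranges: [-179.93, 179.93], [-52.35, 119.4], [10.71, 147.94], [-69.91, 249.91], [12.55, 155.21], [-178.61, 178.61]. Speed limits (degrees/s): [147.25, 147.25, 180, 180, 180, 180].

## Interface

Orientations are given as [roll, pitch, yaw] about the fixed x, y, z axes, in that order (R = Rz(yaw) Ry(pitch) Rx(roll)).
In Python, from cell import state, read_camera, hand_in, masks_of, tip_of, grasp_offset gives the robot as it stands. The module is installed in compiled form; this text tells all that it offers.
- The arm moves only by the shell command python3 -m crank 'ROWS' [FORCE]. ROWS is JSON, a list of rows, each an object with "xyz": the shift along the world's x, y, z in m, a list of three; "yaw": the turn about the world's z in degrees; "claw": the finger opening in m, from 0 to 0.0854. A call has 1 to 12 rows; each row shifts and turns the commanded pose from where the row before left it; what a row does not reach is not made up. A row lasts 1/8 s, in which the tool goes at most 62.5 mm and 10.7 degrees, less where a joint would pass 70% of its speed; a pose out of reach is approached as far as the arm can. A call is refused whole if a number of a shift passes 0.0625 or a number of a turn 10.7, either way. A call with a gripper value outside its range is refused whole. The fingers move at their own pace and stop on an object; FORCE is the grip in N (left out, the last holds). Time passes only in rows, so rows that do not move let the fingers close. It gives the time, the measured TCP pose, the force and the opening at its end, in the units of the state.
- state(): the state, without advancing time (a new reading comes with each control period).
- read_camera(name): name is "scene" or "top" or "wrist"; returns a dict with "color" (400x640x3 uint8, red, green, blue), "intrinsics" (3x3 intrinsics, pixels), "rvec" (rotation vector, rad) and "tvec" (3), from world to camera coordinates, as OpenCV has them; the wrist camera has in their place "T_tool_cam" (4x4, takes a point from camera to tool coordinates, whose origin is the TCP and whose axes are the flange's). Camera axes: x right, y down, z forward; pixel columns grow to the right and rows downward; lengths in m; the calibration is good to about 2 mm. A picture is of the moment at which its call begins: read the wrist's pose just before it. There is no depth.
- hand_in(): hands the job in, once; it reports no verdict.
Trained networks look in a picture, given as the dict that the camera call returned (one of the last four; its "shot" number tells which), for a name from the list of things; names that differ only in an ending like _2 or _b are one class to them, and where a whole thing is asked for, a point or a joint stands for the part that bears it (a point fixed in the world has none). Each returns a list of dicts, best first, with "conf" (0 to 1); they miss things now and then, are a little off and sometimes report something else, mostly with a low value. They report only what shows in the picture. A call takes as long as a camera call.
- masks_of(picture, target): "region" (400x640 bool, what is visible of it) and "extent" ([centre column, centre row, width, height] in pixels, round what is visible of it).
- tip_of(picture, target): "centre" ([column, row] in pixels: a listed point, or the origin of a listed thing).
The state is a dict: "t": time; "joint_pos": joint angles; "qd": joint speeds; "joint_efforts": joint torques, N m; "tool_pos": TCP position; "ee_rot": TCP orientation; "force": force on the tool from outside, world axes, zero at the start; "moment": the same for the moment, N m; "width": finger opening in m.
Only numpy, scipy, OpenCV 4.12 (cv2) and the standard library are available. Lean on these libraries where they do the work, as an engineer would, in place of code of your own. Each camera call takes 0.05 s, during which the arm holds its last target.

## Working session

There is one attempt and no reset: what is moved stays moved. The work goes in short steps, Python scripts to look and compute and a shell command to move; the robot and the scene stay as the last step left them, time stands still between calls to the robot, and variables do not carry over. Pictures are saved under pics/ and viewed, and the job is handed in when it is done.

```bash
mkdir -p pics; cat > h.py <<'E'
import numpy as np,cv2
from cell import *
def P(pic):
    R=cv2.Rodrigues(np.array(pic["rvec"],float))[0];return np.array(pic["intrinsics"],float),R,np.array(pic["tvec"],float).reshape(3)
def ray(pic,uv):
    K,R,t=P(pic);d=R.T@np.linalg.inv(K)@np.array([uv[0],uv[1],1.]);return -R.T@t,d
def atz(pic,uv,z):
    o,d=ray(pic,uv);return o+d*(z-o[2])/d[2]
def save(pic,n): cv2.imwrite(n,pic["color"][:,:,::-1])
E
python3 - <<'E'
from h import *
s=state();print(s["t"],s["tool_pos"],s["ee_rot"],s["width"],s["force"])
print(grasp_offset if not callable(grasp_offset) else grasp_offset())
Z=dict(brass_flange=0.0,lens=.166,knob=.21,post_axis=.166)
for c in ["scene","top"]:
    p=read_camera(c);save(p,f"pics/{c}0.png")
    for n,z in Z.items():
        for r in tip_of(p,n)[:3]: print(c,n,round(r["conf"],2),np.round(r["centre"],1),np.round(atz(p,r["centre"],z),4))
    for r in masks_of(p,"brass_flange")[:3]: print("mask",r["conf"],r["extent"])
E
```

```text
0.0 [0.19743798 0.51276115 0.23046807] [-1.79895245e+02 -2.11126690e-02  1.58925812e+02] 0.0852299231814963 [ 0.06816225 -0.15090153 -0.56739701]
0.0187
scene brass_flange 0.93 [312.6 186.5] [0.5301 0.0342 0.    ]
scene lens 0.71 [382.8 113.7] [0.5937 0.1469 0.166 ]
scene lens 0.56 [403.1 216.1] [0.7358 0.0036 0.166 ]
scene knob 0.79 [380.7  66.9] [0.5471 0.195  0.21  ]
scene post_axis 0.91 [402.1 216.1] [0.7347 0.0027 0.166 ]
mask 0.77 [310.6, 187.6, 32.0, 32.4]
top brass_flange 0.87 [274.7 239.6] [0.5335 0.025  0.    ]
top lens 0.72 [194.9 200.4] [0.5968 0.144  0.166 ]
top knob 0.78 [156.1 227.2] [0.5479 0.1889 0.21  ]
top post_axis 0.57 [280.3 123.2] [ 0.7359 -0.001   0.166 ]
mask 0.74 [272.4, 240.0, 30.1, 32.7]
```

View pics/scene0.png

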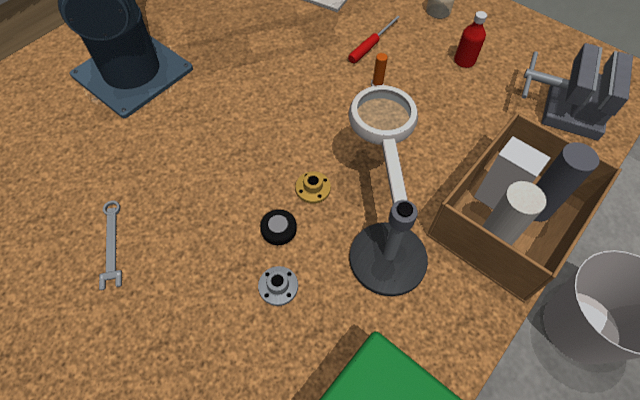

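View pics/top0.png

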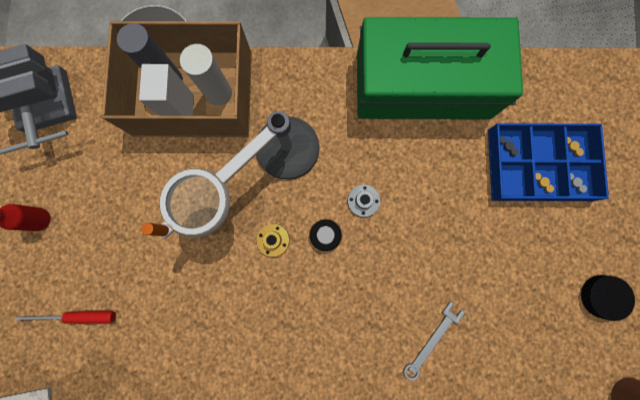

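```bash
python3 - <<'E'
from h import *
from scipy.optimize import least_squares
ps={c:read_camera(c) for c in("scene","top")}
obs={}
for c,p in ps.items():
    obs[c]={n:tip_of(p,n)[0]["centre"] for n in("brass_flange","lens","knob","post_axis")}
    print(c,[ [round(v,1) for v in x] for x in obs[c].values()])
    im=p["color"].astype(int)
    m=masks_of(p,"brass_flange")[0]; print(m["conf"],m["extent"])
    mm=m["region"].astype(np.uint8); cs=max(cv2.findContours(mm,0,1)[0],key=cv2.contourArea)
    print("ell",cv2.fitEllipse(cs), "z.005->",atz(p,cv2.fitEllipse(cs)[0],.006))
def proj(p,X):
    K,R,t=P(p);q=K@(R@X+t);return q[:2]/q[2]
def f(v):
    px,py,a,fx,fy=v;d=np.array([-np.cos(a),np.sin(a),0]);A=np.array([px,py,.166])
    X=dict(post_axis=A,lens=A+.2*d,knob=A+.27*d+[0,0,.044],brass_flange=np.array([fx,fy,0]))
    return np.concatenate([proj(p,X[n])-obs[c][n] for c,p in ps.items() for n in X])
r=least_squares(f,[.735,0,.8,.53,.03],loss="soft_l1")
px,py,a,fx,fy=r.x;print(r.x,np.round(r.fun,1))
b=np.arctan2(fy-py,px-fx);print("angles",np.degrees([a,b]),"dist",np.hypot(fy-py,px-fx))
print("knob now",px-.27*np.cos(a),py+.27*np.sin(a),"target",px-.27*np.cos(b),py+.27*np.sin(b))
for c,p in ps.items():
    u=obs[c]["brass_flange"];u0,v0=int(u[0]),int(u[1])
    cv2.imwrite(f"pics/fl_{c}.png",cv2.resize(p["color"][v0-35:v0+35,u0-40:u0+40,::-1],None,fx=6,fy=6,interpolation=2))
    print(c,u0-40,v0-35)
E
```

```text
scene [[315.3, 187.0], [385.1, 116.9], [382.6, 68.7], [400.2, 215.3]]
0.7 [314.0, 185.6, 33.4, 34.6]
ell ((312.6116638183594, 186.3646240234375), (32.07822036743164, 35.49153518676758), 85.27753448486328) z.005-> [0.53232812 0.03155189 0.006     ]
top [[271.5, 239.1], [193.1, 199.6], [155.6, 225.9], [277.5, 123.3]]
0.62 [272.4, 240.6, 31.9, 32.8]
ell ((272.4277648925781, 239.45101928710938), (31.88780403137207, 32.33737564086914), 89.28813171386719) z.005-> [0.53369147 0.02909631 0.006     ]
[7.35537218e-01 3.81482867e-04 8.13258892e-01 5.34858004e-01
 3.46512888e-02] [ 1.5  2.2 -0.6 -1.5 -0.  -1.5 -0.7  0.7  2.   0.1  0.8  0.1 -4.2 -0.
 -1.3 -0.2]
angles [46.59630218  9.69086757] dist 0.20358429752544213
knob now 0.5500109291397711 0.19654467074488496 target 0.46939003332230456 0.04583119446100031
scene 275 152
top 231 204
```

```bash
python3 -m crank '[{"xyz":[0.06,-0.06,0.02],"yaw":0,"claw":0.06},{"xyz":[0.06,-0.06,0.02],"yaw":0,"claw":0.06},{"xyz":[0.05,-0.05,0],"yaw":0,"claw":0.06},{"xyz":[0.0,-0.03,0],"yaw":0,"claw":0.06},{"xyz":[0,0,0],"yaw":0,"claw":0.06},{"xyz":[0,0,0],"yaw":0,"claw":0.06}]'
```

```text
t: 1.95
tool_pos: [0.328, 0.3535, 0.2602]
ee_rot: [180.0, 0.0, 158.9]
force: [0.5, 0.1, 0.3]
width: 0.0603
```

```bash
python3 -m crank '[{"xyz":[0.035,-0.02,0.01],"yaw":0,"claw":0.06},{"xyz":[0.035,-0.02,0.01],"yaw":0,"claw":0.06},{"xyz":[0.035,-0.02,0],"yaw":0,"claw":0.06},{"xyz":[0.035,-0.02,0],"yaw":0,"claw":0.06},{"xyz":[0.03,-0.02,0],"yaw":0,"claw":0.06},{"xyz":[0,0,0],"yaw":0,"claw":0.06}]'
python3 - <<'E'
from h import *
from scipy.spatial.transform import Rotation as Ro
s=state();p=read_camera("wrist");save(p,"pics/w1.png")
T=np.eye(4);T[:3,:3]=Ro.from_euler("xyz",s["ee_rot"],degrees=True).as_matrix();T[:3,3]=s["tool_pos"]
C=T@np.array(p["T_tool_cam"]);K=np.array(p["intrinsics"]);print(C[:3,3],s["tool_pos"])
for n,z in dict(brass_flange=0.0,lens=.166,knob=.21,post_axis=.166).items():
    for r in tip_of(p,n)[:2]:
        d=C[:3,:3]@np.linalg.inv(K)@np.array([*r["centre"],1]);X=C[:3,3]+d*(z-C[2,3])/d[2]
        print(n,round(r["conf"],2),np.round(r["centre"],1),np.round(X,4))
E
```

```text
t: 2.7
tool_pos: [0.4996, 0.2529, 0.2792]
ee_rot: [-180.0, -0.0, 158.9]
force: [0.9, 0.1, -0.2]
width: 0.06
[0.42197775 0.28280161 0.42111843] [0.49964832 0.25293498 0.27921999]
brass_flange 0.69 [181.3 235.3] [0.5323 0.0297 0.    ]
lens 0.8 [249.5 323.9] [0.5917 0.1445 0.166 ]
knob 0.75 [271.4 292. ] [0.5422 0.1959 0.21  ]
```

View pics/w1.png

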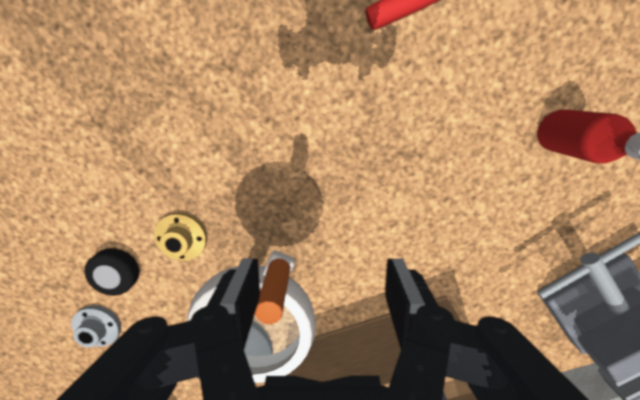

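View pics/fl_top.png

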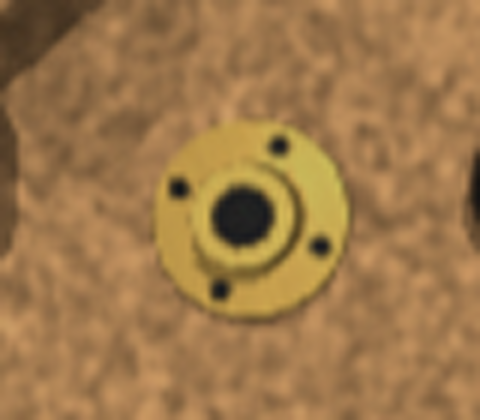

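View pics/fl_scene.png

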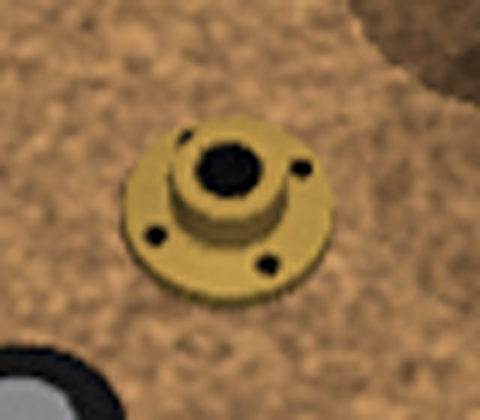

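```bash
python3 -m crank '[{"xyz":[0.016,-0.02,0],"yaw":0,"claw":0.07},{"xyz":[0.016,-0.02,0],"yaw":0,"claw":0.07},{"xyz":[0.015,-0.018,0],"yaw":0,"claw":0.07},{"xyz":[0,0,0],"yaw":0,"claw":0.07}]'
python3 - <<'E'
from h import *
from scipy.spatial.transform import Rotation as Ro
s=state();p=read_camera("wrist");save(p,"pics/w2.png")
T=np.eye(4);T[:3,:3]=Ro.from_euler("xyz",s["ee_rot"],degrees=True).as_matrix();T[:3,3]=s["tool_pos"]
C=T@np.array(p["T_tool_cam"]);K=np.array(p["intrinsics"]);print(s["tool_pos"])
for n,z in dict(brass_flange=0.0,lens=.166,knob=.21).items():
    for r in tip_of(p,n)[:2]:
        d=C[:3,:3]@np.linalg.inv(K)@np.array([*r["centre"],1]);X=C[:3,3]+d*(z-C[2,3])/d[2]
        print(n,round(r["conf"],2),np.round(r["centre"],1),np.round(X,4))
E
```

```text
t: 3.45
tool_pos: [0.5456, 0.1942, 0.2799]
ee_rot: [-180.0, 0.0, 158.8]
force: [-0.8, -0.2, 0.2]
width: 0.07
[0.54559022 0.19420767 0.27992301]
brass_flange 0.75 [205.  190.4] [0.532  0.0321 0.    ]
lens 0.9 [290.9 262.9] [0.5927 0.1466 0.166 ]
knob 0.87 [322.5 214.2] [0.5443 0.1948 0.21  ]
```

View pics/w2.png

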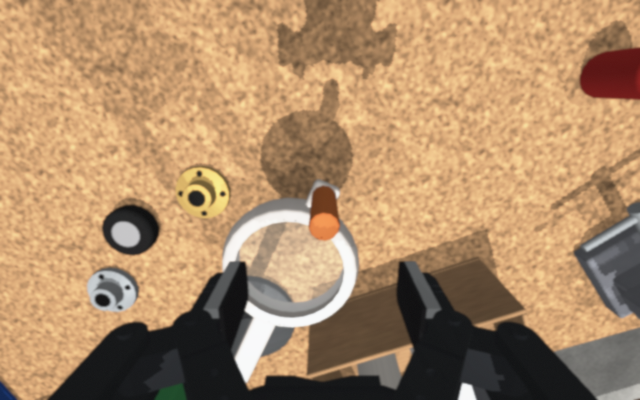

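The knob (top at about 323,225) lies centred between the fingers, with the brass flange at (204,190). I'll descend and close.

```bash
python3 -m crank '[{"xyz":[0,0,-0.028],"yaw":0,"claw":0.07},{"xyz":[0,0,-0.028],"yaw":0,"claw":0.07},{"xyz":[0,0,-0.028],"yaw":0,"claw":0.07},{"xyz":[0,0,0],"yaw":0,"claw":0.07},{"xyz":[0,0,0],"yaw":0,"claw":0.015},{"xyz":[0,0,0],"yaw":0,"claw":0.015},{"xyz":[0,0,0],"yaw":0,"claw":0.015},{"xyz":[0,0,0],"yaw":0,"claw":0.015},{"xyz":[0,0,0],"yaw":0,"claw":0.015},{"xyz":[0,0,0],"yaw":0,"claw":0.015}]' 20
```

```text
t: 4.9
tool_pos: [0.5455, 0.1952, 0.1973]
ee_rot: [179.9, 0.1, 158.9]
force: [-0.5, 0.7, 6.1]
width: 0.0194
```

```bash
python3 -m crank '[{"xyz":[-0.0102,-0.0106,0],"yaw":0,"claw":0.015},{"xyz":[-0.0097,-0.0111,0],"yaw":0,"claw":0.015},{"xyz":[-0.009,-0.0116,0],"yaw":0,"claw":0.015},{"xyz":[-0.0084,-0.0121,0],"yaw":0,"claw":0.015},{"xyz":[-0.0077,-0.0125,0],"yaw":0,"claw":0.015},{"xyz":[-0.0071,-0.0129,0],"yaw":0,"claw":0.015}]'
```

```text
t: 5.65
tool_pos: [0.4928, 0.1245, 0.197]
ee_rot: [179.9, 0.1, 159.0]
force: [-1.2, 1.4, 5.8]
width: 0.0191
```

Forces are small, so I'll continue round the arc.

```bash
python3 -m crank '[{"xyz":[-0.0064,-0.0133,0],"yaw":0,"claw":0.015},{"xyz":[-0.0056,-0.0136,0],"yaw":0,"claw":0.015},{"xyz":[-0.0049,-0.0139,0],"yaw":0,"claw":0.015},{"xyz":[-0.0041,-0.0141,0],"yaw":0,"claw":0.015},{"xyz":[-0.0034,-0.0147,0],"yaw":0,"claw":0.015},{"xyz":[-0.0027,-0.015,0],"yaw":0,"claw":0.015},{"xyz":[0,0,0],"yaw":0,"claw":0.015},{"xyz":[0,0,0],"yaw":0,"claw":0.015}]'
python3 - <<'E'
from h import *
from scipy.spatial.transform import Rotation as Ro
s=state();p=read_camera("wrist");save(p,"pics/w3.png");print(s["tool_pos"],s["force"])
T=np.eye(4);T[:3,:3]=Ro.from_euler("xyz",s["ee_rot"],degrees=True).as_matrix();T[:3,3]=s["tool_pos"]
C=T@np.array(p["T_tool_cam"]);K=np.array(p["intrinsics"])
for n,z in dict(brass_flange=0.0,lens=.166,knob=.21).items():
    for r in tip_of(p,n)[:2]:
        d=C[:3,:3]@np.linalg.inv(K)@np.array([*r["centre"],1]);X=C[:3,3]+d*(z-C[2,3])/d[2]
        print(n,round(r["conf"],2),np.round(r["centre"],1),np.round(X,4))
for c in("scene","top"):
  p=read_camera(c);save(p,f"pics/{c}3.png")
  for n,z in dict(brass_flange=0.0,lens=.166,knob=.21,post_axis=.166).items():
    for r in tip_of(p,n)[:2]: print(c,n,round(r["conf"],2),np.round(r["centre"],1),np.round(atz(p,r["centre"],z),4))
E
```

```text
t: 6.65
tool_pos: [0.4656, 0.039, 0.1966]
ee_rot: [-180.0, 0.0, 158.9]
force: [-2.8, -0.1, 6.2]
width: 0.0197
[0.46563493 0.03895971 0.19662186] [-2.77582617 -0.10250537  6.24174771]
brass_flange 0.79 [336.9 228.7] [0.5321 0.0308 0.    ]
lens 0.88 [345.9 334.5] [0.5324 0.0293 0.166 ]
knob 0.84 [322.  285.6] [0.4663 0.0385 0.21  ]
scene brass_flange 0.56 [316.7 187.9] [0.5384 0.037  0.    ]
scene lens 0.59 [313.8 138.9] [0.5387 0.0276 0.166 ]
scene knob 0.76 [287.8  97.9] [0.4735 0.0381 0.21  ]
scene post_axis 0.83 [399.5 214.4] [0.73   0.0025 0.166 ]
top lens 0.85 [259.6 235. ] [0.5381 0.0302 0.166 ]
top knob 0.62 [252.2 277.8] [0.4698 0.0327 0.21  ]
top post_axis 0.84 [280.2 124.4] [ 0.7337 -0.0008  0.166 ]
```

View pics/top3.png

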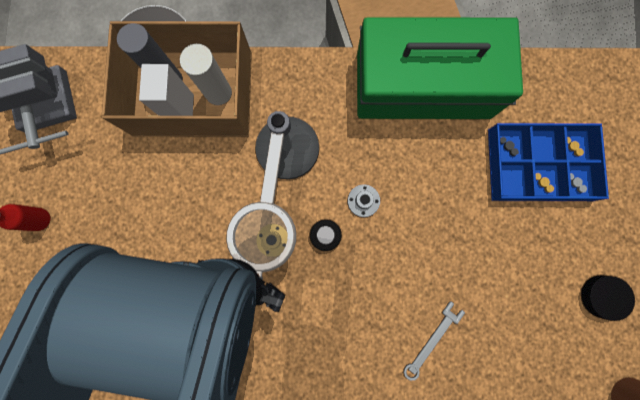

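View pics/scene3.png

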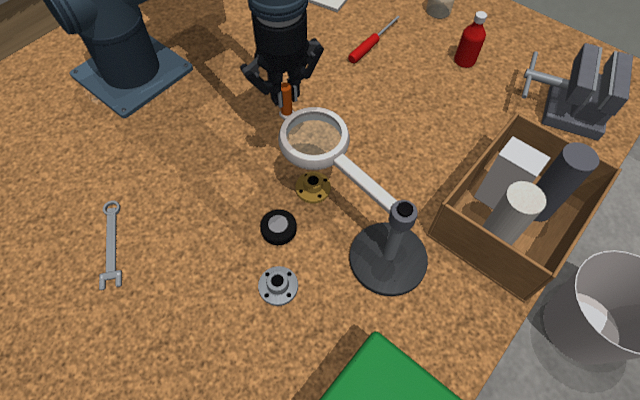

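The lens (ring at 261,236 in the top view) is within a few mm of the flange position. I'll release and rise.

```bash
python3 -m crank '[{"xyz":[0,0,0],"yaw":0,"claw":0.06},{"xyz":[0,0,0],"yaw":0,"claw":0.06},{"xyz":[0,0,0],"yaw":0,"claw":0.06},{"xyz":[0,0,0],"yaw":0,"claw":0.06},{"xyz":[0,0,0.02],"yaw":0,"claw":0.06},{"xyz":[0,0,0.03],"yaw":0,"claw":0.06},{"xyz":[0,0,0.04],"yaw":0,"claw":0.06},{"xyz":[-0.03,0,0.03],"yaw":0,"claw":0.06},{"xyz":[-0.04,0,0.01],"yaw":0,"claw":0.06},{"xyz":[-0.04,0,0],"yaw":0,"claw":0.06},{"xyz":[0,0,0],"yaw":0,"claw":0.06},{"xyz":[0,0,0],"yaw":0,"claw":0.06}]'
python3 - <<'E'
from h import *
from scipy.spatial.transform import Rotation as Ro
s=state();p=read_camera("wrist");save(p,"pics/w4.png");print(s["tool_pos"],s["force"])
T=np.eye(4);T[:3,:3]=Ro.from_euler("xyz",s["ee_rot"],degrees=True).as_matrix();T[:3,3]=s["tool_pos"]
C=T@np.array(p["T_tool_cam"]);K=np.array(p["intrinsics"])
for n,z in dict(brass_flange=0.0,lens=.166,knob=.21).items():
    for r in tip_of(p,n)[:2]:
        d=C[:3,:3]@np.linalg.inv(K)@np.array([*r["centre"],1]);X=C[:3,3]+d*(z-C[2,3])/d[2]
        print(n,round(r["conf"],2),np.round(r["centre"],1),np.round(X,4))
for c in("scene","top"):
  p=read_camera(c);save(p,f"pics/{c}4.png")
  for n,z in dict(brass_flange=0.0,lens=.166,knob=.21,post_axis=.166).items():
    for r in tip_of(p,n)[:2]: print(c,n,round(r["conf"],2),np.round(r["centre"],1),np.round(atz(p,r["centre"],z),4))
E
```

```text
t: 8.85
tool_pos: [0.3563, 0.0395, 0.3262]
ee_rot: [180.0, 0.1, 158.9]
force: [1.0, 0.1, -0.5]
width: 0.06
[0.35625114 0.03950514 0.32621842] [ 1.03606688  0.090093   -0.45339192]
brass_flange 0.91 [358.4 253.4] [0.5304 0.0339 0.    ]
lens 0.87 [372.5 327.4] [0.5335 0.0311 0.166 ]
knob 0.66 [361.8 299.7] [0.4634 0.0372 0.21  ]
scene brass_flange 0.85 [314.1 186.7] [0.5326 0.0357 0.    ]
scene lens 0.86 [313.6 138.8] [0.5384 0.0275 0.166 ]
scene knob 0.63 [283.7  97.8] [0.4683 0.0339 0.21  ]
scene post_axis 0.94 [400.  214.7] [0.7309 0.0026 0.166 ]
top lens 0.66 [258.5 231.4] [0.5442 0.0323 0.166 ]
top knob 0.89 [249.5 278.8] [0.4683 0.0369 0.21  ]
top post_axis 0.88 [279.3 127.2] [7.286e-01 7.000e-04 1.660e-01]
```

View pics/w4.png

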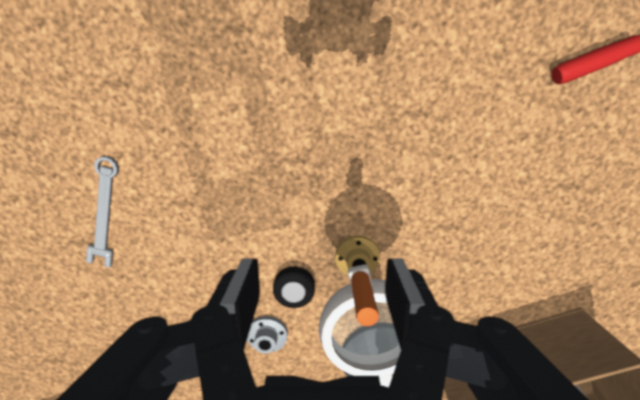

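View pics/top4.png

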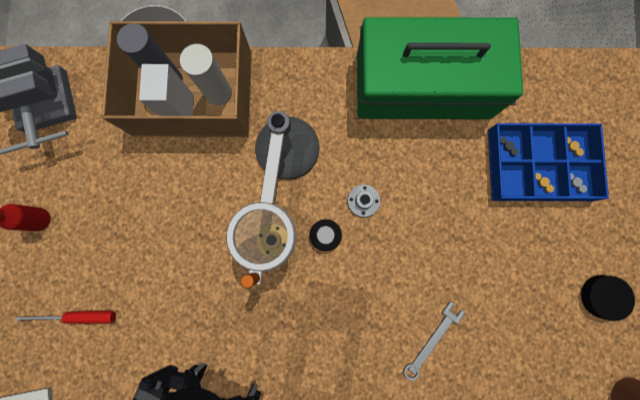

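The wrist view shows the knob free of the fingers. In the top view the lens ring is at (261,236), with the flange visible through it at about (272,240). The sideways offset there is parallax. Measured positions are lens ≈ (0.536, 0.030) and flange ≈ (0.532, 0.032), so I'm handing in.

```bash
python3 -c "from cell import *;print(hand_in())"
```

```text
the job is handed in; nothing more can be done
None
```

I gripped the orange knob at 20 N and swung the magnifier about 37° round its post. I then let go, raised the gripper clear and handed the job in at about 9 s of the 42 s allowed. `hand_in` reports no verdict.

- **Lens position:** my last checks put the lens at about (0.536, 0.030) and the brass flange at about (0.532, 0.032). That is roughly 3–9 mm apart in the wrist and scene pictures, against the 20 mm limit.
- **Disagreement:** the last top-camera network estimate put the lens at x = 0.544. That is about 12 mm from the flange and still inside the limit, but it disagrees with the other two cameras. That camera's network did not report the flange in the last pictures, although it is visible through the lens.
- **Flange:** it was never touched and shows no movement beyond measurement scatter of about 5 mm.
- **Forces and contact:** readings stayed at about 7 N or less at each check. After release, the force was near zero and the fingers were clear of the knob.

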